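# Turn the cam low and push the sample slide home

### The arm

A 7-joint arm with a two-finger parallel gripper is mounted at the origin on the work surface. World frame = base frame: x ahead of the robot, y to its left, z up, the work surface at z = 0. Lengths are in m, angles in rad, forces in N, time in s.
With the tool pointing down it reaches from about 0.4 to 0.875 m from the base axis. Payload 19.3 kg.
Tool frame: the origin (TCP) lies midway between the tips of the shut fingers; the grasp point (between the pads) lies 19 mm behind it; z points along the fingers, y is the direction in which the jaws open and shut (so a half turn about z gives the same grasp; the last joint's range is limited). The gripper opens to 85 mm and grips with 20 to 120 N. Pads are 22 mm wide; open, the fingers measure 114 mm over their backs; the gripper's body (76 mm by 85 mm) begins 54 mm behind the grasp point. The pads swing forward as they close: fully open they stand 13 mm farther back than shut.
Start: joints at [-1.346, 0.521, -0.036, 1.599, 0.021, 1.021, -0.113], TCP at [0.182, 0.598, 0.231] pointing down, gripper open.
Joint ranges: [-2.91, 2.91], [-0.3, 2.13], [-1.5, 1.42], [0.17, 2.43], [-1.26, 4.41], [0.16, 1.93], [-2.52, 2.52]. Speed limits (rad/s): [1.89, 1.89, 2.39, 2.39, 3.01, 3.01, 3.01].

### API

Orientations are given as [roll, pitch, yaw] about the fixed x, y, z axes, in that order (R = Rz(yaw) Ry(pitch) Rx(roll)).
In Python, from workcell import bot, eyes gives the robot as it stands. The module is installed in compiled form; this text tells all that it offers.
- The arm moves only by the shell command python3 -m jog 'ROWS' [FORCE]. ROWS is JSON, a list of rows, each an object with "delta_pos": the shift along the world's x, y, z in mm, a list of three; "spin": the turn about the world's z in rad; "claw": the closure, from 0 (fully open) to 1 (shut). In form: [{"delta_pos": [tx, ty, tz], "spin": spin, "claw": claw}, ...]. A call has 1 to 8 rows; each row is the pose to reach, as a shift and turn from the pose measured when the call began; what a row does not reach only later rows make up. A row lasts 1/10 s, in which the tool goes at most 50 mm and 8.59 degrees, less where a joint would pass 70% of its speed; a pose out of reach is approached as far as the arm can. A call with a gripper value outside its range is refused whole. The fingers move at their own pace and stop on an object; FORCE is the grip in N (left out, the last holds). Time passes only in rows, so rows that repeat a pose let the fingers close. It gives the time, the measured TCP pose, the force and the opening at its end, in the units of the state.
- bot.observe(): the state, without advancing time (a new reading comes with each control period).
- eyes.grab_frame(name): name is "side" or "top"; returns the picture (420x560x3 uint8, blue, green, red); there is no depth.
- eyes.camera_params(name): a dict with "fx", "fy", "cx", "cy" (pixels), "origin" and "attitude" of the camera in the world. Camera axes: x right, y up, looking along -z (the intrinsics and any distortion apply to the point x, -y, -z); pixel columns grow to the right and rows downward; lengths in m; the calibration is good to about 2 mm. A picture is of the moment at which its call begins. camera_params takes no time and is no camera call.
- bot.job_done(): hands the job in, once; it reports no verdict.
The state is a dict: "clock": time; "qpos": joint angles; "qd": joint speeds; "joint_efforts": joint torques, N m; "position": TCP position; "tool_rot": TCP orientation; "force": force on the tool from outside, world axes, zero at the start; "moment": the same for the moment, N m; "grip_width": finger opening in m.
Only numpy, scipy, OpenCV 4.12 (cv2) and the standard library are available. Lean on these libraries where they do the work, as an engineer would, in place of code of your own. Each camera call takes 0.05 s, during which the arm holds its last target. There are 200 camera calls.

### The job

The sawn stone sample lies loose in the holding fixture. Push the cam's knob round with the outside of the fingers until the cam is at its low point, as far as it goes, and only then push the slide forward by the tab at its back until it is fully home and presses the sample against the end stop. Do not pinch or lift anything, do not touch the sample itself, leave the other things where they are, and move clear at the end.

Things in the scene. Friction and masses are not known exactly. Their poses are not given: they have to be found in the camera images.
- fixture: Aluminium base plate, 250 x 210 x 12 mm, fixed to the bench; place and yaw differ each time. Origin: on the bench, under the plate (it spans x -115 to +135, y -105 to +105 mm). +x is 'forward', the direction in which the slide is pushed; +y is left, z up. The slide runs along y = +40 mm (left); the cam stands on the right.
- end_stop (a point): Foot of the end stop's face, at plate height (12 mm), at fixture x = 108, y = 40 mm. The stop is a dark steel block at the front end of the slide's line, 60 mm wide, top 45 mm above the bench. Two guide rails, tops 24 mm above the bench, 44 mm apart inside, run 108 mm back from it and flank the sample.
- slide (a joint): Travel of the steel follower slide along fixture +x, m; starts at 0 to 0.004, friction 2.5 N, stays where left. 0.038 is fully home: sample held between its rubber jaw (face at fixture x = 20 mm + travel) and the stop. Its cross arm on the right (y -70 to +40, z 14 to 30 mm, front at x = -28 mm + travel) runs against the cam, which blocks it unless near its low point.
- push_tab (a point): Middle of the top edge, on the rear face, of the slide's upright push tab, 62 mm above the bench; push the slide here from behind. The tab is 50 mm wide (along y), 10 mm thick, its face reaches from 14 to 62 mm above the bench; moves with the slide.
- cam (a joint): Cam angle, rad: 0 = low point, knob straight forward (fixture +x) of the cam axis. At value t the knob lies t clockwise (from above) of that. Starts at 2.1 to 2.9, high side towards the slide's arm; turn it counter-clockwise, the knob passing round the fixture's right-hand side. End stops at -0.15 and 3.0. Stays where left; friction 0.40 N m, about 6.5 N at the knob.
- cam_axis (a point): A point on the cam's upright axis, 45 mm above the bench, at fixture x = 30, y = -45 mm. The cam is a steel disc, radius 34 mm, z 14 to 32 mm, set 18 mm off this axis towards the knob.
- cam_knob (a point): Middle of the top of the cam's upright black knob, a round post 18 mm in diameter from 40 to 85 mm above the bench, 62 mm from the cam axis, on a flat dark lever (18 mm wide, 34 to 40 mm above the bench). Push it sideways; moves with the cam.
- sample: Sawn stone block, 50 (along x) x 40 x 28 mm plus a 3 mm rough raised patch on top, about 0.15 kg, lying on the base plate between the guide rails, ahead of the slide's jaw. Origin: centre of its underside. Home, against the end stop, its origin is at fixture x = 83 mm. To be moved only by the slide.
- jar: Bystander: small clear jar, 44 mm diameter, 50 mm high, on the bench to the right of the fixture. Origin: centre of its underside.
- brush: Bystander: brush with wooden handle, 170 mm long, lying on the bench to the left of the fixture. Origin under its middle.
- offcut: Bystander: small stone offcut 34 x 28 x 24 mm on the bench beyond the fixture. Origin: centre of its underside.
- collar: Bystander: flat steel ring, 40 mm outside, 24 mm inside diameter, 15 mm high, on the bench ahead and right of the fixture. Origin: centre of its underside.
Not all that is in view belongs to the job. What is shaped like the sample but turquoise is not meant.

How it is judged:
On the way, in this order (a step that is already met when the one before it is completed fails the run):
1. the cam is turned to its low point (within 0.3 rad) while the slide is still back (less than 15 mm forward) (value of joint cam between -0.3 and 0.3 rad and value of joint slide below 0.015 m), for 0.2 s.
2. the slide is pushed home (at least 35 mm forward) (value of joint slide above 0.035 m), for 0.2 s.
At the end, for the whole second after the job is handed in: The cam is within 0.3 rad of its low point, the slide is at least 35 mm forward, and the sample lies flat on the plate with its front within 3 mm of the end stop, all at rest (value of joint cam between -0.3 and 0.3 rad and value of joint slide above 0.035 m and x of sample in the frame of fixture between 0.08 and 0.086 m and z of sample in the frame of fixture below 0.016 m and angle between sample's own z axis and vertical below 0.1 rad and linear speed of sample below 0.01 m/s and velocity of joint slide below 0.01 m/s); the robot touches nothing.
It fails at once if the sample is lifted or tipped (z of sample in the frame of fixture above 0.022 m or angle between sample's own z axis and vertical above 0.3 rad).
It fails at once if the robot touches the sample itself (contact force between any of the fingers, the arm and sample above 1 N).
It fails at once if a bystander (jar, brush, offcut or steel ring) is moved more than 20 mm (distance of any of jar, brush, offcut, collar from where it was at the start of the episode above 0.02 m).
It also fails if it takes over 54 s, if anything falls off the work surface, if the arm or the gripper's body presses on something with over 40 N, if the wrist force passes 120 N, or if a joint passes its speed limit or range.

## Working session

There is one attempt and no reset: what is moved stays moved. The work goes in short steps, Python scripts to look and compute and a shell command to move; the robot and the scene stay as the last step left them, time stands still between calls to the robot, and variables do not carry over. Pictures are saved under pics/ and viewed, about 8 in all and at most 12, crops included, and the job is handed in when it is done.

```bash
mkdir -p pics
python3 - <<'E'
from workcell import bot, eyes
import cv2
for n in("top","side"):
    cv2.imwrite(f"pics/{n}0.png",eyes.grab_frame(n)); print(n,eyes.camera_params(n))
print(bot.observe())
E
```

```text
top {'fx': 432.3878947174626, 'fy': 432.3878947174626, 'cx': 277.69500720212176, 'cy': 214.88412120728094, 'origin': array([0.47435538, 0.02716217, 0.7880594 ]), 'attitude': array([ 0.17610379, -0.02109707, -1.57430074])}
side {'fx': 403.27168874284365, 'fy': 403.27168874284365, 'cx': 278.32082945593027, 'cy': 207.60306450632712, 'origin': array([ 0.42369232, -0.58363427,  0.57176355]), 'attitude': array([ 0.9265866 ,  0.01894574, -0.27788691])}
{'clock': 0.1, 'qpos': array([-1.34618846,  0.52196398, -0.03630895,  1.59990011,  0.02120361,
        1.02110026, -0.11283132]), 'qd': array([-0.00036408, -0.00193586,  0.00039096, -0.00051937, -0.00031656,
       -0.00022327,  0.00038294]), 'joint_efforts': array([ 5.12409359e-03, -9.28480053e+01,  1.98533133e+00, -3.70538056e+01,
        1.83493114e-02,  5.48934069e-03, -5.53001007e-05]), 'position': array([0.1815587 , 0.59775855, 0.23079576]), 'tool_rot': array([-3.14060921e+00,  7.98441872e-05,  2.84672746e+00]), 'force': array([ 0.31323496, -0.92934794,  1.83220882]), 'moment': array([-0.07135514, -0.03156382, -0.05004588]), 'grip_width': 0.08528410866310136}
```

View pics/top0.png

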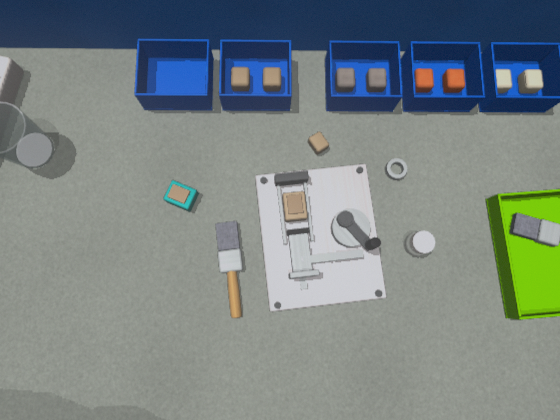

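View pics/side0.png

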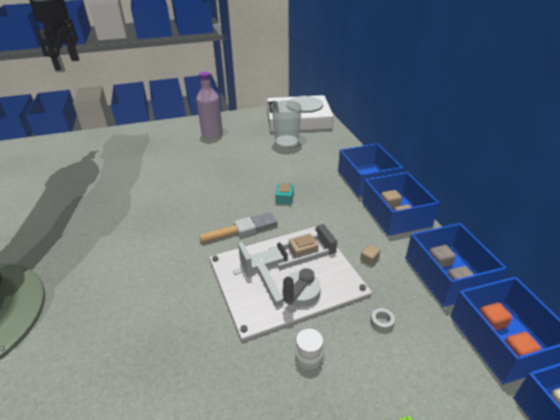

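The top view shows the fixture at about (320,238). Its sample, brown with a patch, sits between the rails at (294,206). The turquoise look-alike is at (180,195), outside the fixture, so it isn't the one meant. The cam knob is at (373,243), the tab at (304,274) and the jar at (422,243). Next I'll enlarge the fixture.

```bash
python3 - <<'E'
import cv2
a=cv2.imread("pics/top0.png")[155:320,245:445]
cv2.imwrite("pics/c1.png",cv2.resize(a,None,fx=3.6,fy=3.6,interpolation=cv2.INTER_CUBIC))
E
cat > h.py <<'E'
import numpy as np
from scipy.spatial.transform import Rotation as R
from workcell import bot, eyes
def cam(n):
    p=eyes.camera_params(n); return p,R.from_euler('xyz',p['attitude']).as_matrix()
def ray(n,u,v,z):
    p,M=cam(n); d=M@np.array([(u-p['cx'])/p['fx'],-(v-p['cy'])/p['fy'],-1]); o=p['origin']
    return o+d*(z-o[2])/d[2]
def proj(n,X):
    p,M=cam(n); c=M.T@(np.array(X)-p['origin']); return p['cx']-p['fx']*c[0]/c[2], p['cy']+p['fy']*c[1]/c[2]
E
```

```text
(no output)
```

View pics/c1.png

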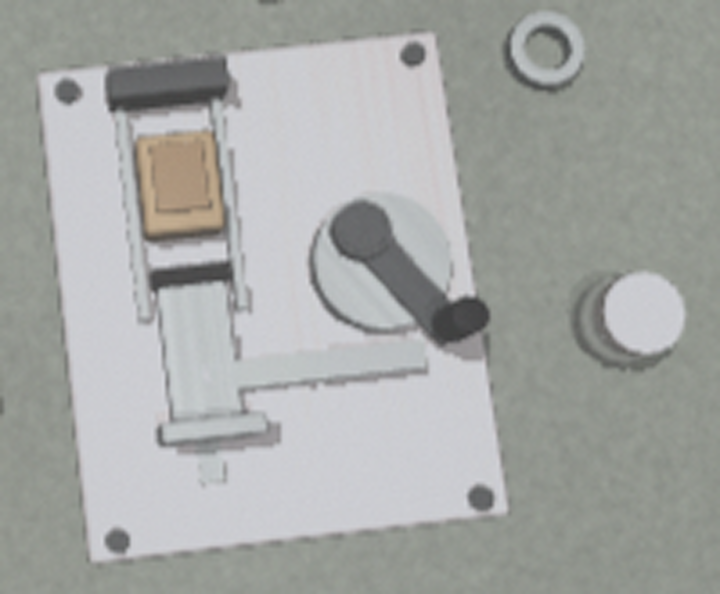

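The crop shows the plate corners at (40,73), (433,33), (508,513) and (92,560). The knob top is at (468,314), the cam hub at (362,228) and the tab's top edge at about (213,430). The jar top is at (645,312) and the ring at (545,50).

```bash
cat >> h.py <<'E'
full=lambda p:(245+(p[0]+.5)/3.6-.5,155+(p[1]+.5)/3.6-.5)
def fit():
    W=np.array([ray("top",*full(p),0.012)[:2] for p in[(40,73),(433,33),(508,513),(92,560)]])
    F=np.array([[.135,.105],[.135,-.105],[-.115,-.105],[-.115,.105]])
    w=W-W.mean(0); f=F-F.mean(0)
    th=np.arctan2((f[:,0]*w[:,1]-f[:,1]*w[:,0]).sum(),(f*w).sum())
    r=np.array([[np.cos(th),-np.sin(th)],[np.sin(th),np.cos(th)]]); t=W.mean(0)-r@F.mean(0)
    return th,r,t,W-(F@r.T+t)
E
python3 - <<'E'
from h import *
th,r,t,e=fit(); print(th,t,e.round(4))
inv=lambda X:(r.T@(np.array(X)[:2]-t)*1e3).round(1)
for n,p,z in[("knob",(468,314),.085),("hub",(362,228),.045),("tabtop",(213,437),.062),("jar",(645,312),.05),("ring",(545,50),.015)]:
    X=ray("top",*full(p),z); print(n,X.round(3),inv(X))
for n,f in[("axis",(30,-45)),("tab0",(-93,40))]: print(n,(r@(np.array(f)/1e3)+t).round(3))
E
```

```text
0.10856491874570172 [ 0.56608323 -0.06590836] [[-0.0013 -0.0024]
 [-0.0021  0.0024]
 [ 0.0012  0.002 ]
 [ 0.0022 -0.002 ]]
knob [ 0.554 -0.147  0.085] [-20.3 -79.5]
hub [ 0.601 -0.107  0.045] [ 30.3 -44.7]
tabtop [ 0.5   -0.032  0.062] [-61.9  41.1]
jar [ 0.559 -0.241  0.05 ] [ -25.7 -173.6]
ring [ 0.7   -0.21   0.015] [ 117.1 -158.1]
axis [ 0.601 -0.107]
tab0 [ 0.469 -0.036]
```

```bash
python3 - <<'E'
from h import *
b=ray("side",210,135,0.0);print("bottle foot",b.round(3))
for z in(.15,.2,.25):print(z,ray("top",35,150,z).round(3),proj("side",(*b[:2],z)))
th,r,t,e=fit()
for ang in(2.54,2.0,1.5,1,.5,0,-.12):
    for d in(.024,.032):
        k=np.array([.030,-.045])+.062*np.array([np.cos(ang),-np.sin(ang)])-d*np.array([np.sin(ang),np.cos(ang)])
        print(ang,d,((r@k+t)*1e3).round(0),"tangent yaw",round(np.arctan2(np.cos(ang),np.sin(ang))+th,2))
E
python3 -m jog '[{"delta_pos":[20,-40,20],"spin":0,"claw":1},{"delta_pos":[40,-80,40],"spin":0,"claw":1},{"delta_pos":[60,-120,50],"spin":0,"claw":1},{"delta_pos":[80,-160,50],"spin":0,"claw":1},{"delta_pos":[100,-200,50],"spin":0,"claw":1},{"delta_pos":[120,-240,50],"spin":0,"claw":1},{"delta_pos":[140,-280,50],"spin":0,"claw":1},{"delta_pos":[160,-320,50],"spin":0,"claw":1}]'
python3 -c "from workcell import bot;print(bot.observe()['qpos'])"
```

```text
bottle foot [0.522 0.579 0.   ]
0.15 [0.688 0.382 0.15 ] (np.float64(203.76746406658356), np.float64(88.12720044144245))
0.2 [0.671 0.354 0.2  ] (np.float64(201.47132524258998), np.float64(70.8587151883336))
0.25 [0.655 0.327 0.25 ] (np.float64(199.0511049783982), np.float64(52.657055295321754))
2.54 0.024 [ 538. -130.] tangent yaw -0.86
2.54 0.032 [ 533. -124.] tangent yaw -0.86
2.0 0.024 [ 558. -159.] tangent yaw -0.32
2.0 0.032 [ 551. -156.] tangent yaw -0.32
1.5 0.024 [ 588. -173.] tangent yaw 0.18
1.5 0.032 [ 580. -174.] tangent yaw 0.18
1 0.024 [ 621. -171.] tangent yaw 0.68
1 0.032 [ 615. -176.] tangent yaw 0.68
0.5 0.024 [ 649. -153.] tangent yaw 1.18
0.5 0.032 [ 646. -161.] tangent yaw 1.18
0 0.024 [ 665. -125.] tangent yaw 1.68
0 0.032 [ 666. -132.] tangent yaw 1.68
-0.12 0.024 [ 667. -117.] tangent yaw 1.8
-0.12 0.032 [ 668. -125.] tangent yaw 1.8
clock: 0.9
position: [0.3419, 0.276, 0.2808]
tool_rot: [-3.141, 0.0, 2.847]
force: [1.9, 1.7, 0.5]
grip_width: -0.0004
[-0.89191228  0.16242448  0.08829635  2.00154037 -0.01668713  0.97911744
  0.48065025]
```

```bash
python3 -m jog '[{"delta_pos":[23,-45,0],"spin":-0.14,"claw":1},{"delta_pos":[46,-90,0],"spin":-0.28,"claw":1},{"delta_pos":[70,-135,0],"spin":-0.42,"claw":1},{"delta_pos":[93,-180,0],"spin":-0.56,"claw":1},{"delta_pos":[116,-225,0],"spin":-0.70,"claw":1},{"delta_pos":[139,-270,0],"spin":-0.84,"claw":1},{"delta_pos":[160,-310,0],"spin":-0.98,"claw":1},{"delta_pos":[172,-350,0],"spin":-1.12,"claw":1}]'
python3 -c "from workcell import bot;print(bot.observe()['qpos'])"
```

```text
clock: 1.7
position: [0.5149, -0.0763, 0.2807]
tool_rot: [-3.141, 0.001, 1.721]
force: [-0.4, 1.0, 0.4]
grip_width: 0.0001
[-0.36301046  0.33304827  0.51387938  1.83210359 -0.18822336  1.02540782
  0.37576328]
```

```bash
python3 -m jog '[{"delta_pos":[10,-37,-20],"spin":-0.14,"claw":1},{"delta_pos":[10,-37,-40],"spin":-0.28,"claw":1},{"delta_pos":[10,-37,-60],"spin":-0.42,"claw":1},{"delta_pos":[10,-37,-90],"spin":-0.56,"claw":1},{"delta_pos":[10,-37,-120],"spin":-0.70,"claw":1},{"delta_pos":[10,-37,-150],"spin":-0.84,"claw":1},{"delta_pos":[10,-37,-170],"spin":-0.98,"claw":1},{"delta_pos":[10,-37,-175],"spin":-1.01,"claw":1}]'
python3 - <<'E'
from h import *
import cv2
cv2.imwrite("pics/s1.png",cv2.resize(eyes.grab_frame("side")[180:380,180:430],None,fx=3,fy=3,interpolation=cv2.INTER_CUBIC))
print(bot.observe()['position'],bot.observe()['qpos'])
E
```

```text
clock: 2.5
position: [0.5237, -0.1131, 0.1036]
tool_rot: [-3.139, 0.003, 0.708]
force: [-0.7, 0.3, 0.8]
grip_width: -0.0
[ 0.52412544 -0.11314279  0.10419858] [-0.33119411  0.65902069  0.61846743  1.95970999 -0.57606175  0.70804392
 -0.22000344]
```

View pics/s1.png

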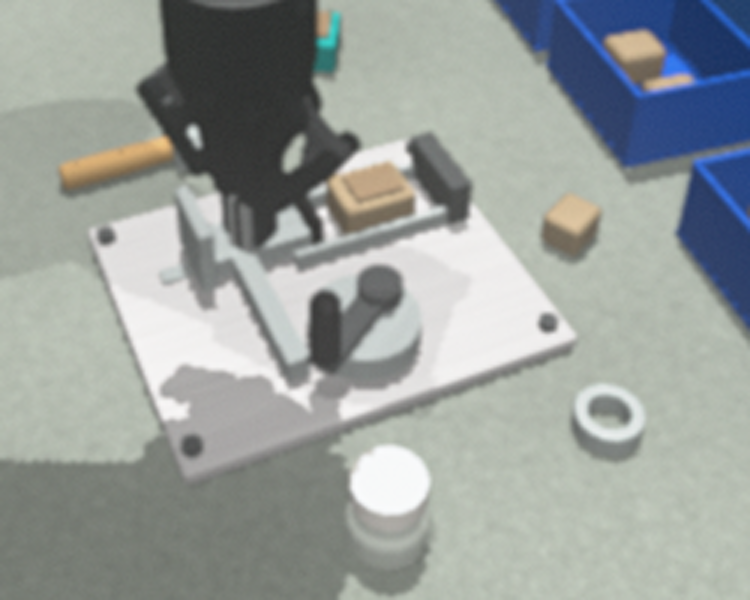

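The view shows the closed fingers above the plate, between the tab (195,240) and the knob (325,330). They are clear of both, so I'll lower them and start turning.

```bash
python3 -m jog '[{"delta_pos":[0,0,-25],"spin":0,"claw":1},{"delta_pos":[0,0,-45],"spin":0,"claw":1},{"delta_pos":[6,-7,-46],"spin":0,"claw":1},{"delta_pos":[12,-13,-46],"spin":0,"claw":1},{"delta_pos":[12,-13,-46],"spin":0,"claw":1}]'
python3 - <<'E'
from h import *
th,r,t,e=fit(); p=bot.observe()['position']; y0=bot.observe()['tool_rot'][2]; print(p)
for ang in np.arange(2.54,-.2,-.13):
    k=np.array([.030,-.045])+.062*np.array([np.cos(ang),-np.sin(ang)])-.0235*np.array([np.sin(ang),np.cos(ang)])
    print(round(ang,2),((r@k+t)*1e3).round(0),"yaw",round(np.pi-ang+th,2),"delta",((r@k+t-p[:2])*1e3).round(0))
E
```

```text
clock: 3.05
position: [0.5377, -0.1277, 0.0597]
tool_rot: [3.141, 0.002, 0.71]
force: [-0.0, -0.2, 0.2]
grip_width: -0.0001
[ 0.53773014 -0.12772107  0.05972763]
2.54 [ 538. -130.] yaw 0.71 delta [ 1. -2.]
2.41 [ 542. -138.] yaw 0.84 delta [  4. -10.]
2.28 [ 546. -145.] yaw 0.97 delta [  9. -18.]
2.15 [ 552. -152.] yaw 1.1 delta [ 14. -24.]
2.02 [ 558. -158.] yaw 1.23 delta [ 20. -30.]
1.89 [ 565. -163.] yaw 1.36 delta [ 27. -35.]
1.76 [ 572. -167.] yaw 1.49 delta [ 35. -40.]
1.63 [ 580. -170.] yaw 1.62 delta [ 43. -43.]
1.5 [ 589. -173.] yaw 1.75 delta [ 51. -45.]
1.37 [ 597. -174.] yaw 1.88 delta [ 60. -46.]
1.24 [ 606. -174.] yaw 2.01 delta [ 68. -46.]
1.11 [ 614. -172.] yaw 2.14 delta [ 77. -45.]
0.98 [ 623. -170.] yaw 2.27 delta [ 85. -42.]
0.85 [ 631. -167.] yaw 2.4 delta [ 93. -39.]
0.72 [ 638. -162.] yaw 2.53 delta [100. -35.]
0.59 [ 645. -157.] yaw 2.66 delta [107. -29.]
0.46 [ 651. -151.] yaw 2.79 delta [113. -23.]
0.33 [ 656. -144.] yaw 2.92 delta [118. -16.]
0.2 [ 660. -136.] yaw 3.05 delta [123.  -9.]
0.07 [ 664. -128.] yaw 3.18 delta [126.  -1.]
-0.06 [ 666. -120.] yaw 3.31 delta [128.   8.]
-0.19 [ 667. -112.] yaw 3.44 delta [129.  16.]
```

```bash
python3 -m jog '[{"delta_pos":[4,-10,0],"spin":0.13,"claw":1},{"delta_pos":[9,-18,0],"spin":0.26,"claw":1},{"delta_pos":[14,-24,0],"spin":0.39,"claw":1},{"delta_pos":[20,-30,0],"spin":0.52,"claw":1},{"delta_pos":[27,-35,0],"spin":0.65,"claw":1},{"delta_pos":[35,-40,0],"spin":0.78,"claw":1},{"delta_pos":[43,-43,0],"spin":0.91,"claw":1},{"delta_pos":[51,-45,0],"spin":1.04,"claw":1}]'
python3 - <<'E'
from h import *
import cv2
cv2.imwrite("pics/s2.png",cv2.resize(eyes.grab_frame("side")[180:380,180:430],None,fx=3,fy=3,interpolation=cv2.INTER_CUBIC))
print(bot.observe()['position'],bot.observe()['qpos'],bot.observe()['force'])
E
```

```text
clock: 3.85
position: [0.588, -0.1734, 0.0605]
tool_rot: [-3.14, 0.002, 1.755]
force: [-8.0, 0.7, -1.7]
grip_width: 0.0003
[ 0.58916192 -0.17365153  0.06065411] [-7.10713891e-04  7.46735266e-01  2.83874777e-01  1.76070393e+00
 -3.04800240e-01  6.77096607e-01  6.43999432e-01] [-5.34426639  0.75147613 -2.53256725]
```

View pics/s2.png

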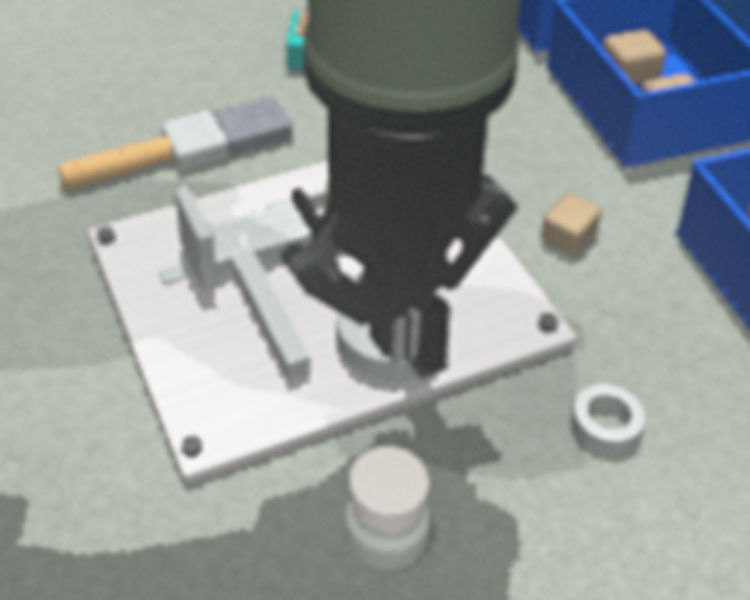

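The fingers at (400,330) are in contact behind the knob at (432,330), with about 8 N on the tool, and the cam is turning as planned. I'll carry on.

```bash
python3 -m jog '[{"delta_pos":[8,0,0],"spin":0.13,"claw":1},{"delta_pos":[17,0,0],"spin":0.26,"claw":1},{"delta_pos":[25,2,0],"spin":0.39,"claw":1},{"delta_pos":[34,4,0],"spin":0.52,"claw":1},{"delta_pos":[42,7,0],"spin":0.65,"claw":1},{"delta_pos":[49,12,0],"spin":0.78,"claw":1},{"delta_pos":[56,17,0],"spin":0.91,"claw":1},{"delta_pos":[62,23,0],"spin":1.04,"claw":1}]'
```

```text
clock: 4.7
position: [0.6507, -0.1527, 0.0613]
tool_rot: [-3.138, 0.002, 2.806]
force: [-3.2, -6.3, -5.0]
grip_width: -0.0002
```

```bash
python3 -m jog '[{"delta_pos":[5,8,0],"spin":0.13,"claw":1},{"delta_pos":[9,16,0],"spin":0.26,"claw":1},{"delta_pos":[13,24,0],"spin":0.39,"claw":1},{"delta_pos":[15,32,0],"spin":0.50,"claw":1},{"delta_pos":[16,34,0],"spin":0.50,"claw":1},{"delta_pos":[16,36,0],"spin":0.50,"claw":1},{"delta_pos":[16,36,0],"spin":0.50,"claw":1}]'
```

```text
clock: 5.4
position: [0.6663, -0.1185, 0.0621]
tool_rot: [-3.135, 0.002, -2.979]
force: [-1.3, -4.9, -1.8]
grip_width: -0.0
```

```bash
python3 -m jog '[{"delta_pos":[0,2,0],"spin":0,"claw":1},{"delta_pos":[0,4,0],"spin":0,"claw":1},{"delta_pos":[0,4,0],"spin":0,"claw":1}]'
```

```text
clock: 5.7
position: [0.6661, -0.1162, 0.0629]
tool_rot: [-3.133, 0.001, -2.982]
force: [-2.0, -5.9, -2.6]
grip_width: -0.0004
```

```bash
python3 -m jog '[{"delta_pos":[0,-15,0],"spin":0,"claw":1},{"delta_pos":[0,-25,5],"spin":0,"claw":1},{"delta_pos":[0,-25,50],"spin":0,"claw":1},{"delta_pos":[0,-25,95],"spin":0,"claw":1},{"delta_pos":[-45,-10,120],"spin":-0.05,"claw":1},{"delta_pos":[-90,10,130],"spin":-0.05,"claw":1},{"delta_pos":[-135,35,130],"spin":-0.05,"claw":1},{"delta_pos":[-170,60,130],"spin":-0.05,"claw":1}]'
python3 -m jog '[{"delta_pos":[-15,10,0],"spin":0,"claw":1},{"delta_pos":[-30,17,0],"spin":0,"claw":1},{"delta_pos":[-36,18,0],"spin":0,"claw":1},{"delta_pos":[-36,18,0],"spin":0,"claw":1}]'
python3 - <<'E'
from h import *
import cv2
cv2.imwrite("pics/s3.png",cv2.resize(eyes.grab_frame("side")[180:380,180:430],None,fx=3,fy=3,interpolation=cv2.INTER_CUBIC))
cv2.imwrite("pics/t3.png",cv2.resize(eyes.grab_frame("top")[155:320,245:445],None,fx=3.6,fy=3.6,interpolation=cv2.INTER_CUBIC))
o=bot.observe();print(o['position'],o['qpos'],o['tool_rot'])
E
```

```text
clock: 6.5
position: [0.4943, -0.0571, 0.1941]
tool_rot: [-3.132, 0.003, -3.035]
force: [1.9, 2.3, 0.4]
grip_width: 0.0002
clock: 6.9
position: [0.4584, -0.0398, 0.1948]
tool_rot: [-3.131, 0.004, -3.036]
force: [0.1, -0.2, -0.3]
grip_width: 0.0002
[ 0.45915147 -0.03977417  0.19444028] [ 0.06938479  0.31445182 -0.14545594  2.05465206  0.07869352  0.77287632
  1.55136954] [-3.13137313  0.0038915  -3.03578674]
```

View pics/s3.png

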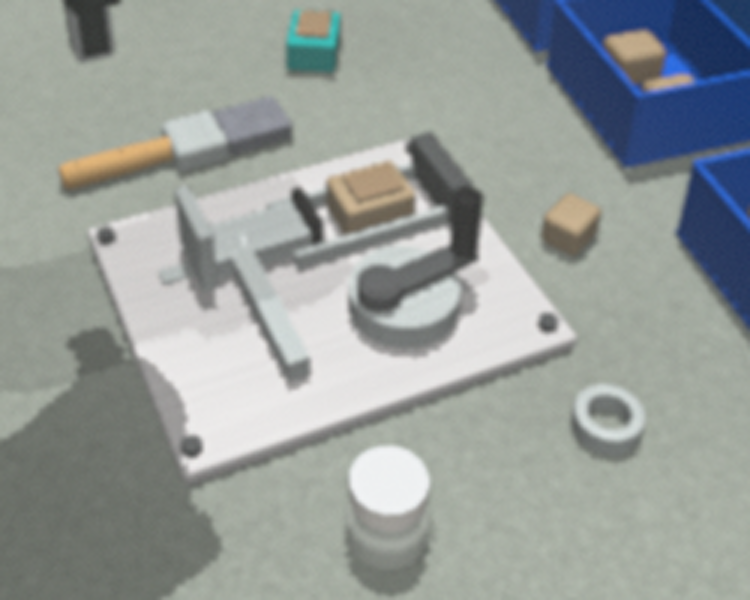

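View pics/t3.png

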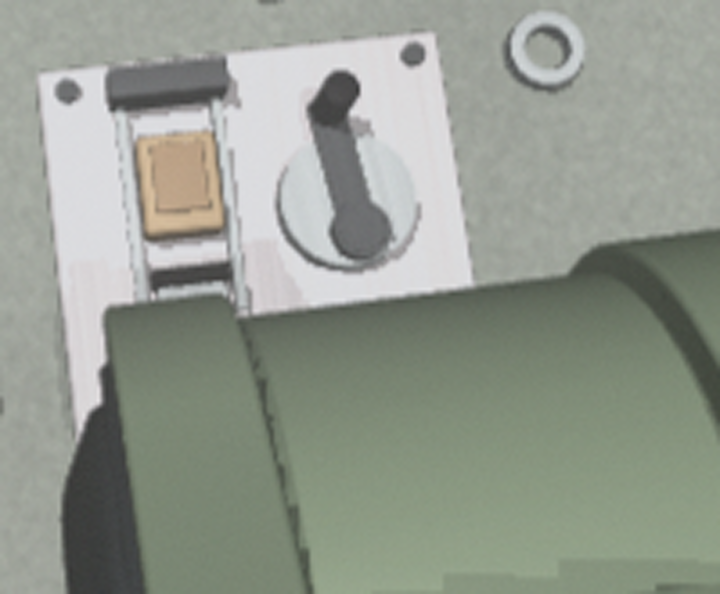

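The side view shows the knob now at the front (465,225), the slide still back and the sample untouched. In the top view the knob top is at (341,88). I'll check the cam angle and lower the fingers behind the tab.

```bash
python3 - <<'E'
from h import *
th,r,t,e=fit(); d=r.T@(ray("top",*full((341,88)),.085)[:2]-t)-[.03,-.045]; print(d,-np.arctan2(d[1],d[0]))
E
python3 -m jog '[{"delta_pos":[0,0,-45],"spin":0,"claw":1},{"delta_pos":[0,2,-90],"spin":0,"claw":1},{"delta_pos":[0,2,-130],"spin":0,"claw":1},{"delta_pos":[0,2,-153],"spin":0,"claw":1},{"delta_pos":[0,2,-154],"spin":0,"claw":1},{"delta_pos":[10,3,-154],"spin":0,"claw":1},{"delta_pos":[20,4,-154],"spin":0,"claw":1},{"delta_pos":[20,4,-154],"spin":0,"claw":1}]'
```

```text
[0.06114639 0.00875856] -0.14227152803620546
clock: 7.8
position: [0.482, -0.0356, 0.0418]
tool_rot: [-3.131, 0.008, -3.036]
force: [0.3, -0.1, 0.6]
grip_width: -0.0001
```

```bash
python3 -m jog '[{"delta_pos":[6,0.7,0],"spin":0,"claw":1},{"delta_pos":[12,1.3,0],"spin":0,"claw":1},{"delta_pos":[17,1.9,0],"spin":0,"claw":1},{"delta_pos":[22,2.4,0],"spin":0,"claw":1},{"delta_pos":[27,2.9,0],"spin":0,"claw":1},{"delta_pos":[31,3.4,0],"spin":0,"claw":1},{"delta_pos":[35,3.8,0],"spin":0,"claw":1},{"delta_pos":[35,3.8,0],"spin":0,"claw":1}]'
```

```text
clock: 8.6
position: [0.5176, -0.0317, 0.0417]
tool_rot: [-3.131, 0.008, -3.036]
force: [0.7, 0.1, -0.2]
grip_width: 0.0001
```

```bash
python3 -m jog '[{"delta_pos":[3,0.3,0],"spin":0,"claw":1},{"delta_pos":[6,0.6,0],"spin":0,"claw":1},{"delta_pos":[8,0.9,0],"spin":0,"claw":1}]'
python3 - <<'E'
from h import *
import cv2
cv2.imwrite("pics/s4.png",cv2.resize(eyes.grab_frame("side")[180:380,180:430],None,fx=3,fy=3,interpolation=cv2.INTER_CUBIC))
E
```

```text
clock: 8.9
position: [0.5246, -0.031, 0.0416]
tool_rot: [-3.131, 0.006, -3.036]
force: [-18.2, -0.2, 15.3]
grip_width: 0.0002
```

View pics/s4.png

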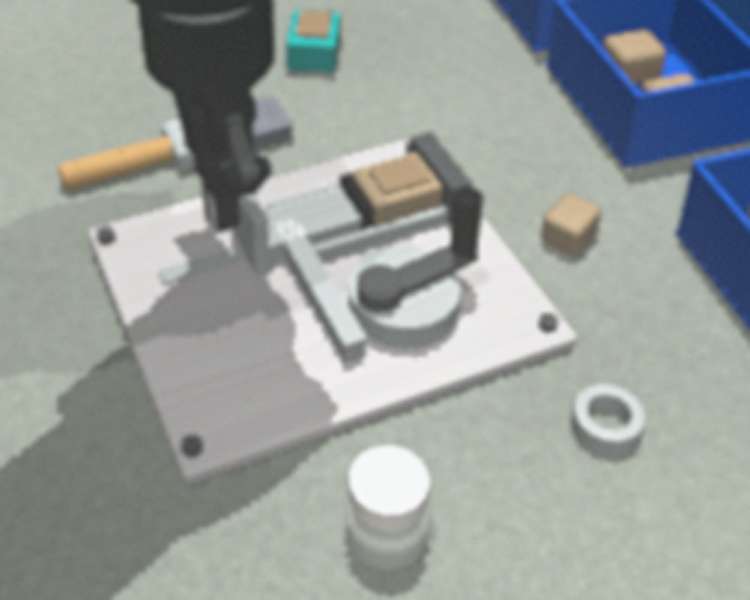

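The sample front is against the stop (about (425,185)), the jaw is pressed to it, and 18 N is building up. I'll push a little more to seat it.

```bash
python3 -m jog '[{"delta_pos":[2,0.2,0],"spin":0,"claw":1},{"delta_pos":[3,0.3,0],"spin":0,"claw":1},{"delta_pos":[3,0.3,0],"spin":0,"claw":1}]'
```

```text
clock: 9.25
position: [0.5246, -0.0311, 0.0412]
tool_rot: [-3.131, -0.001, -3.036]
force: [-21.3, -0.5, 17.4]
grip_width: 0.0001
```

The slide is blocked solid (no more motion), so it is home. I'll back straight off, rise and check from above.

```bash
python3 -m jog '[{"delta_pos":[-6,-0.7,0],"spin":0,"claw":1},{"delta_pos":[-25,-3,0],"spin":0,"claw":1},{"delta_pos":[-45,-5,0],"spin":0,"claw":1},{"delta_pos":[-50,-5,40],"spin":0,"claw":1},{"delta_pos":[-50,-5,85],"spin":0,"claw":1},{"delta_pos":[-50,-5,130],"spin":0,"claw":1},{"delta_pos":[-50,-5,175],"spin":0,"claw":1},{"delta_pos":[-50,-5,200],"spin":0,"claw":1}]'
python3 -m jog '[{"delta_pos":[-15,40,0],"spin":0,"claw":1},{"delta_pos":[-25,85,0],"spin":0,"claw":1},{"delta_pos":[-35,130,0],"spin":0,"claw":1},{"delta_pos":[-45,175,0],"spin":0,"claw":1},{"delta_pos":[-50,220,0],"spin":0,"claw":1},{"delta_pos":[-50,260,0],"spin":0,"claw":1},{"delta_pos":[-50,260,0],"spin":0,"claw":1}]'
python3 - <<'E'
from h import *
import cv2
cv2.imwrite("pics/t5.png",cv2.resize(eyes.grab_frame("top")[155:320,245:445],None,fx=3.6,fy=3.6,interpolation=cv2.INTER_CUBIC))
E
```

```text
clock: 10.05
position: [0.4759, -0.036, 0.2449]
tool_rot: [-3.131, 0.004, -3.036]
force: [0.8, -0.5, -0.7]
grip_width: -0.0003
clock: 10.75
position: [0.4253, 0.2294, 0.2451]
tool_rot: [-3.134, 0.006, -3.03]
force: [0.7, -1.0, 0.2]
grip_width: -0.0003
```

View pics/t5.png

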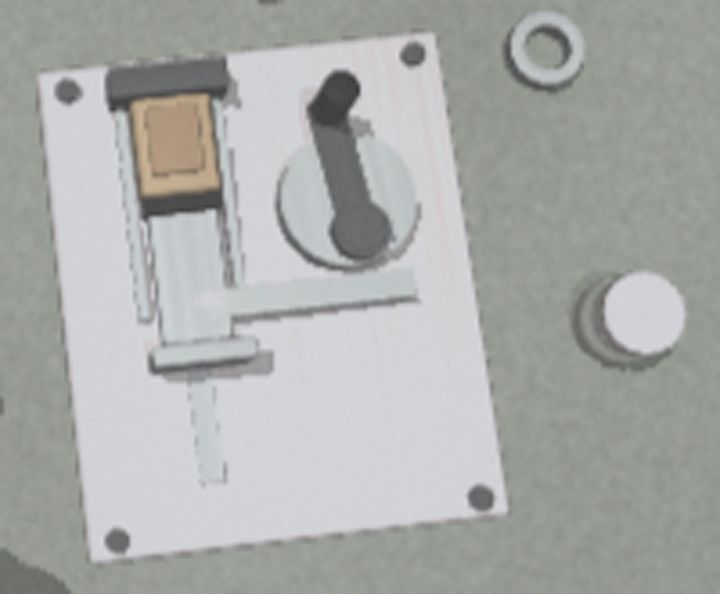

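The sample (176,145) is tight against the stop, with the jaw on its rear edge at y≈195. The cam is at its low point and the bystanders haven't moved. One numeric check, then I'll hand in.

Run:
```python
from h import *
th,r,t,e=fit()
f=lambda p,z:(r.T@(ray("top",*full(p),z)[:2]-t)*1e3).round(1)
print("tab",f((213,437),.062),f((204,363),.062),"sample top front/rear",f((170,97),.04),f((181,194),.04))
print(bot.job_done())
```

```text
tab [-61.9  41.1] [-27.5  41.1] sample top front/rear [106.6  40. ] [57.5 40.4]
the job is handed in; nothing more can be done
None
```

I turned the cam to its low point and pushed the slide home, so the sample is pressed against the end stop. The job was handed in at about 10.8 s with the arm clear; it reports no verdict.

- **Cam:** I pushed the knob round with the backs of the closed fingers, from about 2.54 to about −0.14 rad (measured in the picture), close to the −0.15 stop. The slide was still back at that point.
- **Slide:** I pushed it by the tab until the tool stopped moving against about 21 N. A camera estimate gives about 34.5 mm of travel from wherever it started (0 to 4 mm). I can't confirm from the pictures alone that it passed 35 mm, but the hard stop and the sample's position both point to fully home.
- **Sample:** It lies flat with its front at fixture x ≈ 107 mm (the stop is at 108) and its rear at ≈ 57.5 mm, which puts its centre at about 82 mm. The robot was never near it.
- **Bystanders:** The jar and ring look unmoved in the last top view. The brush and offcut looked unmoved in the last side view, taken during the slide push.

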